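# Read the label of the bento box on the lazy susan

## Robot

A 6-joint arm with a two-finger parallel gripper is mounted at the origin on the work surface. World frame = base frame: x ahead of the robot, y to its left, z up, the work surface at z = 0. Lengths are in m, angles in rad, forces in N, time in s.
With the tool pointing down it reaches from about 0.3 to 0.825 m from the base axis. Payload 5.4 kg.
Tool frame: the origin (TCP) lies at the very end of the fingers, on their centre line; the grasp point (between the pads) lies 19 mm behind it; z points along the fingers, x is the direction in which the jaws open and shut, and the axes are right-handed (so a half turn about z gives the same grasp; the last joint's range is limited). The gripper opens to 92 mm and grips with 3 to 60 N. Pads are 20 mm wide; open, the fingers measure 128 mm over their backs; the gripper's body (75 mm by 189 mm) begins 69 mm behind the grasp point.
Start: joints at [1.107, 0.158, 1.597, -0, 1.386, -0.21], TCP at [0.144, 0.557, 0.215] pointing down, gripper open.
Joint ranges: [-2.91, 2.91], [-0.94, 2.29], [0.18, 2.7], [-1.29, 4.43], [0.17, 2.64], [-3, 3]. Speed limits (rad/s): [2.57, 2.57, 3.14, 3.14, 3.14, 3.14].

## Interface

Orientations are given as a rotation vector (axis times angle).
In Python, from workcell import bot gives the robot as it stands. Calls block until the motion is done:
- bot.goto(position, orientation): joint-space move of the TCP to a pose.
- bot.line_to(position, rot=None, max_speed=0.15): straight line of the TCP; rot=None keeps the orientation; max_speed is the mean speed in m/s.
- bot.set_joints(angles): joint-space move.
- bot.set_gripper(opening, newtons=None): opening from 0.0 (shut) to 1.0 (fully open); newtons is the grip in N (None keeps the last); returns when the fingers have stopped.
- bot.hold(seconds).
- bot.inverse_kinematics(position, orientation): joint angles nearest the present ones, or None.
- bot.read_camera(name): name is "scene" or "side" or "wrist"; returns a dict with "pixels" (420x560x3 uint8, blue, green, red), "fx", "fy", "cx", "cy" (pixels), "R" (3x3) and "t" (3): a world point X has camera coordinates R X + t. Camera axes: x right, y down, z forward; pixel columns grow to the right and rows downward; lengths in m; the calibration is good to about 2 mm. The wrist camera is an equidistant fisheye: a pixel r from the principal point sees the ray r / f radians off the axis. A picture is of the moment at which its call begins. There is no depth.
A pose or a line that the arm cannot do raises bot.MotionError and nothing moves.
- bot.job_done(): hands the job in, once; it reports no verdict.
Readings, each from a call of its own:
- bot.current_clock(): time.
- bot.current_joints(): joint angles.
- bot.current_joint_vel(): joint speeds.
- bot.current_effort(): joint torques, N m.
- bot.current_ee_pos(): TCP position.
- bot.current_tool_rot(): TCP orientation.
- bot.current_contact_force(): force on the tool from outside, world axes, zero at the start.
- bot.current_ft_torque(): the same for the moment, N m.
- bot.current_opening(): opening from 0.0 (shut) to 1.0 (fully open).
Only numpy, scipy, OpenCV 4.12 (cv2) and the standard library are available. Lean on these libraries where they do the work, as an engineer would, in place of code of your own. Each camera call takes 0.05 s, during which the arm holds its last target. There are 200 camera calls.

## Task

Push the lazy susan round by its upright peg, without touching the bento box, until the labelled end of the box faces squarely across to the bar stand where the hand scanner hangs. Then lift the scanner off, point its window square at the middle of the label from about 80 mm away and hold it steady there for at least two seconds. Hang the scanner back astride the bar, level and let go, leaving the box as turned on the lazy susan and the other things on the trolley where they were.

Things in the scene. Friction and masses are not known exactly. Their poses are not given: they have to be found in the camera images.
- turntable: White plastic lazy susan on the left (+y) part of the top: round platter 300 mm across, its upper face 30 mm above the trolley top, turning both ways about a vertical axis on a fixed foot. It stays where it is left (about 1 N at the peg turns it) and hardly coasts. Origin: on the turning axis at trolley-top level. This frame is the foot's and does not turn with the platter.
- peg_top (a point): Centre of the top of the platter's upright steel peg: round, 22 mm thick, 100 mm tall above the platter (top 130 mm above the trolley top), 130 mm from the turning axis. It turns with the platter and stands about 35 mm off the unlabelled end of the box, roughly across the axis from the label (within 10 degrees). At the start it is on the robot's side of the axis.
- bento: Two-tier grey bento box with black clip-on lid, 174 (x) by 106 over the clips (y) by 85 mm high, about 0.5 kg, loose near the middle of the platter and carried round by friction. Origin: centre of its underside; +x points out of the labelled end. At the start that end points away from the robot; 40 to 155 degrees of turning, clockwise from above, bring it to face the stand.
- label (a point): Centre of the white paper label with dark bars, 64 mm wide by 44 mm high, on the +x end face of the bento box, 45 mm above the box's underside (75 mm above the trolley top). Axes as the box: +x is the outward normal of the label.
- stand: Steel flat bar on a wooden foot, fixed, on the right (-y) part of the top. The level bar runs along the stand's x axis, 24 mm wide, 8 mm thick, its top 100 mm above the trolley top; 268 mm free between the end posts; foot 320 x 70 x 12 mm. Origin: centre of the foot at trolley-top level; +y points to the lazy susan's side.
- bar_mid (a point): Middle of the bar's top face.
- scanner: Grey hand scanner, 155 mm long (x), 0.25 kg, astride the bar, its window towards the lazy susan. Barrel 34 mm wide (y, grip it here from above), 40 mm high, x = -75 to 50; head 46 mm wide, x = 50 to 80. Two legs below leave a 36 mm gap (x = -18 to 18) for the bar: front leg 8 mm thick, 32 long; rear handle 24 thick, 36 long. Origin: barrel's underside midway between the legs, the seat on the bar.
- nose (a point): Centre of the scanner's window, 80 mm ahead of (+x) and 20 mm above the scanner's origin. Axes as the scanner: the beam runs straight along +x, z up. The scanner's centre of mass is within 6 mm of its origin along x, so it sits level on the bar.
- mortar: White ceramic mortar, 110 mm across, 75 mm high, bystander. Origin: centre of its underside.
- pestle: White ceramic pestle lying down, 141 mm, bystander.
- opener: Flat steel bottle opener lying down, about 140 mm long, 6 mm thick, bystander between robot, stand and lazy susan.
- cloche: Glass cloche 190 mm across, 195 mm high, on a small wooden board, bystander at the left. Origin: centre of its underside.
- mug: Ceramic mug, 80 mm across, 90 mm high, bystander at the right.
- jar: Glass jar, 72 mm across, 100 mm high, bystander at the near left.
- case: Black chopstick case lying down, 220 x 30 x 18 mm, bystander at the near right.
There are look-alikes about, which are no part of the job. Leave any blue look-alike of the bento alone. What is shaped like the scanner but white is not meant.

How it is judged:
By the outcome, as a careful person would: the job done as asked, in the order asked, and still so for the second after the job is handed in, with the robot touching nothing.
It also fails if it takes over 72 s, if anything falls off the work surface, if the arm or the gripper's body presses on something with over 40 N, if the wrist force passes 120 N, or if a joint passes its speed limit or range.

## Working session

There is one attempt and no reset: what is moved stays moved. The work goes in short steps, each a Python script; the robot and the scene stay as the last script left them, time stands still between calls to the robot, and variables do not carry over. Pictures are saved under pics/ and viewed, and the job is handed in when it is done.

```bash
mkdir -p pics
cat > h.py <<'E'
import numpy as np, cv2
from scipy.spatial.transform import Rotation as Ro
from workcell import bot
def ray(c,u,v,fish=False):
    x=(u-c['cx'])/c['fx'];y=(v-c['cy'])/c['fy']
    if fish:
        th=np.hypot(x,y); s=np.sin(th)/th if th>1e-9 else 1; d=np.array([x*s,y*s,np.cos(th)])
    else: d=np.array([x,y,1.])
    R=np.array(c['R']);t=np.array(c['t'])
    return -R.T@t, R.T@d
def onz(c,u,v,z,fish=False):
    o,d=ray(c,u,v,fish); return o+d*(z-o[2])/d[2]
def proj(c,X,fish=False):
    p=np.array(c['R'])@np.array(X)+np.array(c['t'])
    if fish:
        r=np.hypot(p[0],p[1]);th=np.arctan2(r,p[2]);q=p[:2]/max(r,1e-9)*th
    else: q=p[:2]/p[2]
    return q[0]*c['fx']+c['cx'],q[1]*c['fy']+c['cy']
def snap(n,f=None):
    c=bot.read_camera(n)
    if f: cv2.imwrite('pics/'+f+'.png',c['pixels'])
    return c
def down(a): # jaw axis (tool x) at yaw a, tool z down
    x=np.array([np.cos(a),np.sin(a),0]);z=np.array([0,0,-1.]);return Ro.from_matrix(np.c_[x,np.cross(z,x),z]).as_rotvec()
E
python3 - <<'E'
from h import *
import pickle
d={}
for n in('scene','side','wrist'):
    c=snap(n,n+'0');d[n]=c;o,r=ray(c,c['cx'],c['cy']);print(n,o.round(3),r.round(3),c['fx'],c['cx'],c['cy'])
pickle.dump(d,open('c0.pkl','wb'))
print(bot.current_clock(),bot.current_ee_pos(),bot.current_tool_rot())
E
```

```text
scene [1.76  0.181 1.05 ] [-0.794 -0.136 -0.593] 489.1356060793961 279.8101345956875 206.84317777659766
side [-0.121 -0.625  1.147] [ 0.463  0.43  -0.775] 497.67941963340354 272.5880539074496 211.60530118132297
wrist [0.064 0.576 0.384] [ 0.28  -0.075 -0.957] 325.19226210127806 280.64765193037636 207.5478697320983
0.15 [0.14417844 0.55614629 0.21385894] [ 2.48423217e+00  1.92205359e+00 -1.97502641e-03]
```

View pics/scene0.png

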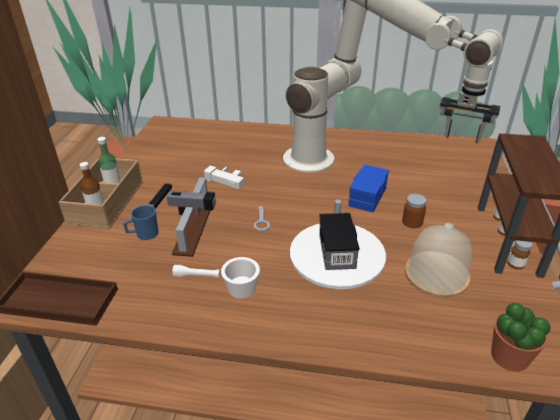

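View pics/side0.png

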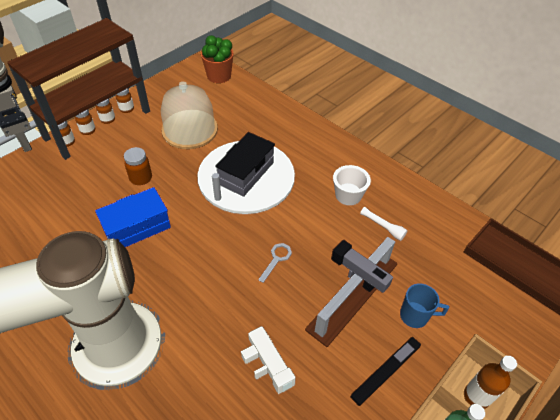

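View pics/wrist0.png

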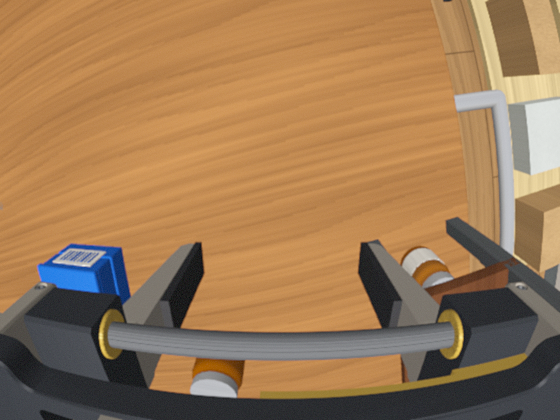

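The scene shows the platter at about (338,254) with the peg top at (338,202) and the label at (342,258). The scanner is on the bar at about (190,200). In the side view the platter is at (246,175), the peg top at (216,176) and the scanner at (362,266). I'll measure these next.

Run:
```python
from h import *
import pickle
d=pickle.load(open('c0.pkl','rb'))
for n,(x0,y0,x1,y1) in dict(scene=(280,195,400,290),side=(190,130,305,215)).items():
    c=d[n];im=c['pixels'].astype(int)
    m=((im.min(2)>170)&(im.max(2)-im.min(2)<40)).astype(np.uint8)
    mm=np.zeros_like(m);mm[y0:y1,x0:x1]=m[y0:y1,x0:x1]
    k,l,st,_=cv2.connectedComponentsWithStats(mm);i=1+st[1:,4].argmax()
    h=cv2.convexHull(np.argwhere(l==i)[:,::-1].astype(np.int32).reshape(-1,1,2))[:,0]
    P=np.array([onz(c,u,v,.03)[:2] for u,v in h]);
    A=np.c_[2*P,np.ones(len(P))];s=np.linalg.lstsq(A,(P**2).sum(1),rcond=None)[0];print(n,st[i],s[:2],np.sqrt(s[2]+s[0]**2+s[1]**2), cv2.minEnclosingCircle(P.astype(np.float32)))
def crop(n,x0,y0,x1,y1,s,f): cv2.imwrite('pics/'+f+'.png',cv2.resize(d[n]['pixels'][y0:y1,x0:x1],None,fx=s,fy=s,interpolation=cv2.INTER_CUBIC))
crop('scene',160,165,250,255,6,'s1');crop('side',300,230,410,345,5,'s2')
crop('scene',285,190,395,290,5,'s3');crop('side',190,125,305,215,5,'s4')
```

```text
scene [ 290  224   96   63 3205] [0.59947611 0.16064149] 0.14957487756742802 ((0.5998588800430298, 0.16127952933311462), 0.1512725055217743)
side [ 198  141   97   73 3151] [0.59470243 0.15644953] 0.15078569359417565 ((0.5961431860923767, 0.1554144322872162), 0.1535666435956955)
```

```bash
cd pics; python3 -c "
import cv2,numpy as np
a=[cv2.resize(cv2.imread(f's{i}.png'),(400,300)) for i in (1,2,3,4)]
" ; true
```

```text
(no output)
```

View pics/s1.png

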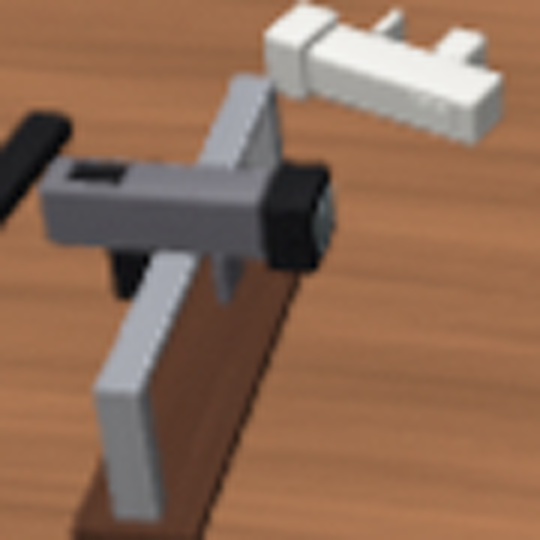

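View pics/s2.png

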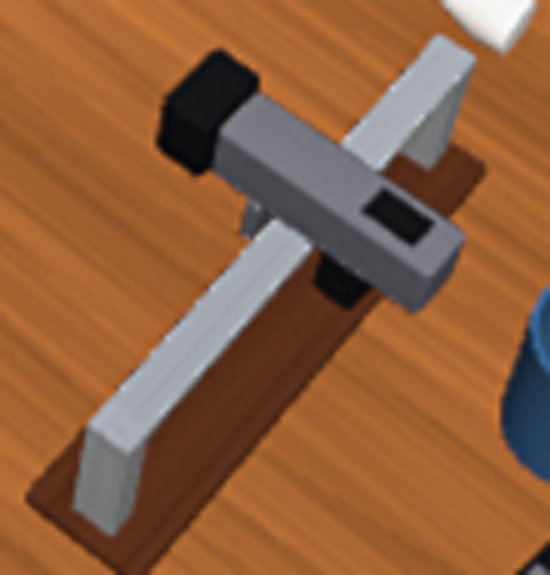

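View pics/s3.png

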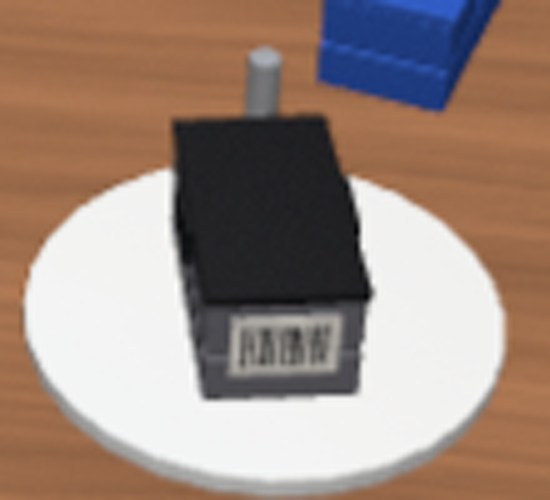

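View pics/s4.png

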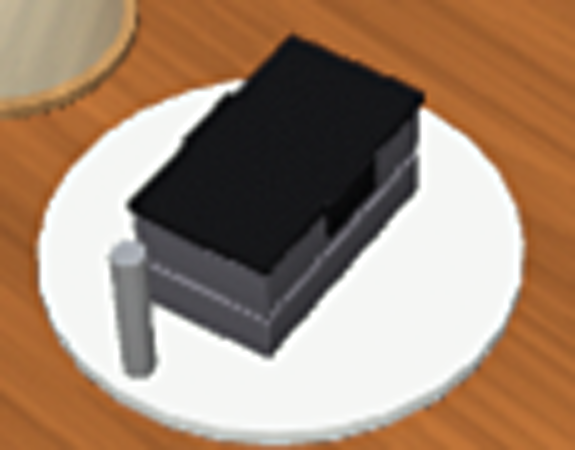

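Run:
```python
from h import *
import pickle
d=pickle.load(open('c0.pkl','rb'))
S=lambda n,p,z:np.array([onz(d[n],*( (np.array(q)/dict(s1=6,s2=5,s3=5,s4=5)[n2]+dict(s1=(160,165),s2=(300,230),s3=(285,190),s4=(190,125))[n2]-(0.4,0.4))),z)[:2] for q in p])
def go(lbl,z,a,b):
    global n2
    for cam,n2,p in(('scene',)+a,('side',)+b):
        P=S(cam,p,z);print(lbl,cam,P.round(4).tolist(),'mean',P.mean(0).round(4)); 
        if len(P)==4:
            v=(P[0]+P[1]-P[2]-P[3])/2;print('   dir',np.degrees(np.arctan2(v[1],v[0])).round(1),np.linalg.norm(v).round(4))
go('bar +x-end first',.1,('s1',[(95,390),(150,390),(235,75),(275,80)]),('s2',[(437,35),(475,62),(88,425),(135,455)]))
go('barrel front first',.14,('s1',[(275,168),(262,210),(68,158),(42,200)]),('s2',[(258,95),(215,128),(465,235),(423,272)]))
go('lid',.115,('s3',[(370,297),(205,302),(173,120),(326,118)]),('s4',[(295,35),(425,97),(270,275),(130,205)]))
go('peg',.13,('s3',[(264,55)]),('s4',[(127,250)]))
# label in scene
n2='s3';c=d['scene'];
for z,q in((.097,[(232,320),(345,312)]),(.053,[(228,376),(338,374)])): print('label',S('scene',q,z))
for n,p,z in(('scene',(240,290),0.),('side',(350,190),0)): pass
# tops of bystanders
for nm,cam,p,z in(('mortar','side',(351,180),.075),('mortar','scene',(240,270),.075),('jar','side',(135,155),.1),('jar','scene',(415,201),.1),('mug','side',(421,297),.09),('cloche','side',(183,86),.195),('cloche','scene',(449,228),.195),('opener ring','scene',(262,225),0),('opener tip','scene',(261,209),0),('white head','side',(283,380),.05),('blue lo','scene',(352,197),.08),('blue','scene',(383,175),.08),('pestleA','scene',(180,272),.02),('pestleB','scene',(222,272),.02)): print(nm,onz(d[cam],*p,z).round(3))
```

```text
bar +x-end first scene [[0.6527, -0.3382], [0.6484, -0.3101], [0.3532, -0.3546], [0.355, -0.3293]] mean [ 0.5023 -0.3331]
   dir 3.4 0.297
bar +x-end first side [[0.6522, -0.3164], [0.6517, -0.3408], [0.3534, -0.3317], [0.3569, -0.3572]] mean [ 0.5036 -0.3365]
   dir 3.1 0.2973
barrel front first scene [[0.4996, -0.2828], [0.5389, -0.2785], [0.5071, -0.3984], [0.5475, -0.3987]] mean [ 0.5233 -0.3396]
   dir 93.9 0.1182
barrel front first side [[0.5306, -0.2863], [0.5004, -0.2833], [0.5353, -0.4066], [0.5048, -0.4042]] mean [ 0.5178 -0.3451]
   dir 92.1 0.1207
lid scene [[0.676, 0.223], [0.6946, 0.1295], [0.5246, 0.0943], [0.5081, 0.1897]] mean [0.6008 0.1591]
   dir 11.5 0.1724
lid side [[0.6729, 0.2201], [0.6889, 0.1248], [0.5222, 0.0868], [0.504, 0.1841]] mean [0.597  0.1539]
   dir 12.4 0.1718
peg scene [[0.4665, 0.1468]] mean [0.4665 0.1468]
peg side [[0.4701, 0.1474]] mean [0.4701 0.1474]
label [[0.68747521 0.14540476]
 [0.67056623 0.20987804]]
label [[0.68776174 0.14535222]
 [0.67617951 0.20947242]]
mortar [ 0.766 -0.112  0.075]
mortar [ 0.772 -0.107  0.075]
jar [0.375 0.4   0.1  ]
jar [0.388 0.4   0.1  ]
mug [ 0.568 -0.479  0.09 ]
cloche [0.616 0.449 0.195]
cloche [0.643 0.463 0.195]
opener ring [ 0.467 -0.105  0.   ]
opener tip [ 0.376 -0.126  0.   ]
white head [ 0.2   -0.368  0.05 ]
blue lo [0.368 0.193 0.08 ]
blue [0.211 0.299 0.08 ]
pestleA [ 0.752 -0.301  0.02 ]
pestleB [ 0.733 -0.175  0.02 ]
```

```bash
cat >> h.py <<'E'
C=np.array([.5972,.1580])
def pushpose(phi,gap,z):
    p=np.radians(phi);r=np.array([np.cos(p),np.sin(p)]);t=np.array([np.sin(p),-np.cos(p)])
    q=C+.13*r-(.029+gap)*t
    return [q[0],q[1],z],down(p-np.pi/2)
E
python3 - <<'E'
from h import *
bot.set_gripper(0.)
bot.goto(*pushpose(185,.02,.2))
p,r=pushpose(185,.02,.075);bot.line_to(p,r,.2)
for phi in list(range(184,88,-8)):
    p,r=pushpose(phi,0,.075);bot.line_to(p,r,.12)
print(phi,bot.current_clock(),bot.current_contact_force(),bot.current_ee_pos(),p)
snap('scene','scene1');snap('side','side1')
a=[cv2.imread('pics/scene1.png')[180:300,270:410],cv2.imread('pics/side1.png')[115:235,180:320]]
cv2.imwrite('pics/m1.png',cv2.resize(np.hstack(a),None,fx=2.8,fy=2.8,interpolation=cv2.INTER_CUBIC))
E
```

```text
96 8.0333 [-1.91436134e-01 -3.33314646e-01 -2.13397267e-04] [0.55416836 0.28381444 0.07487517] [np.float64(0.554770164809525), np.float64(0.28425652096311355), 0.075]
```

View pics/m1.png

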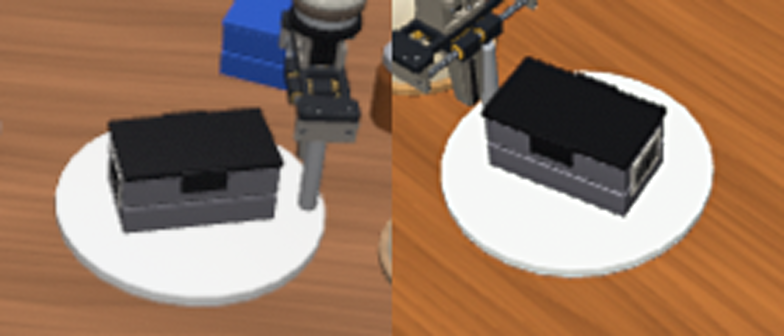

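The wrist pushed the box round cleanly and the box is untouched. I'll measure its heading from the lid corners: scene mosaic (108,123), (262,110), (282,165), (117,180) and side mosaic (530,58), (665,110), (625,165), (485,115).

```bash
cat >> h.py <<'E'
def lid(c,roi):
    x0,y0,x1,y1=roi; m=(c['pixels'].max(2)<48).astype(np.uint8);mm=np.zeros_like(m);mm[y0:y1,x0:x1]=m[y0:y1,x0:x1]
    mm=cv2.morphologyEx(mm,cv2.MORPH_OPEN,np.ones((3,3)))
    k,l,st,_=cv2.connectedComponentsWithStats(mm);i=1+st[1:,4].argmax()
    P=np.array([onz(c,u,v,.115)[:2] for v,u in np.argwhere(l==i)],np.float32)
    (a,b),(w,h),t=cv2.minAreaRect(P*1000); t=t if w>h else t-90
    return st[i].tolist(),np.round([a,b,w,h],1).tolist(),t
E
python3 - <<'E'
from h import *
import pickle
d=pickle.load(open('c0.pkl','rb'))
print(lid(d['scene'],(285,205,380,290)),lid(d['side'],(190,125,305,215)))
s,w=bot.read_camera('scene'),bot.read_camera('side')
print(lid(s,(300,210,372,270)),lid(w,(210,130,300,200)))
for c,off,q in((s,(270,180),[(108,123),(117,180),(262,110),(282,165)]),(w,(40,115),[(665,110),(625,165),(530,58),(485,115)])):
    P=np.array([onz(c,u/2.8+off[0],v/2.8+off[1],.115)[:2] for u,v in q]);v=P[0]+P[1]-P[2]-P[3];print(P.mean(0),np.degrees(np.arctan2(v[1],v[0])))
E
```

```text
([320, 214, 39, 37, 1220], [603.9, 156.9, 171.6, 106.6], 9.034826278686523) ([217, 133, 57, 47, 1495], [596.7, 148.2, 176.6, 116.6], 13.037469863891602)
([310, 219, 60, 30, 1287], [613.8, 165.0, 129.6, 169.2], -73.27531051635742) ([213, 136, 64, 40, 1509], [585.3, 153.7, 123.3, 174.3], -73.40572547912598)
[0.6040096  0.16121715] -73.56176585850787
[0.59586801 0.15446736] -73.1546896912744
```

Run:
```python
from h import *
for phi in (88,80,75.4):
    p,r=pushpose(phi,0,.075);bot.line_to(p,r,.1)
p,r=pushpose(75.4,.03,.075);bot.line_to(p,r,.15)
p,r=pushpose(75.4,.03,.22);bot.line_to(p,r,.3)
bot.set_gripper(.85)
g=np.array([.5195,-.3320])
bot.goto([g[0],g[1],.25],down(np.radians(3.2)))
s,w,k=snap('scene','scene2'),snap('side','side2'),snap('wrist','wrist2')
import pickle;pickle.dump((s,w,k),open('c2.pkl','wb'))
print(lid(s,(290,205,385,290)),lid(w,(190,125,305,215)),bot.current_clock())
a=[s['pixels'][180:300,270:410],w['pixels'][115:235,180:320]]
cv2.imwrite('pics/m2.png',cv2.resize(np.hstack(a),None,fx=2.8,fy=2.8,interpolation=cv2.INTER_CUBIC))
print(bot.current_ee_pos())
# reproject expectations
for X in([.5195,-.334,.1],[*g,.14]): print(proj(k,X,True))
```

```text
([310, 219, 59, 30, 1294], [615.2, 161.9, 168.3, 130.6], 87.50894927978516) ([215, 138, 61, 40, 1435], [587.2, 157.2, 175.9, 118.4], 87.0303955078125) 13.75
[ 0.51986842 -0.33136492  0.24993762]
(np.float64(280.7801010479126), np.float64(195.08385497521982))
(np.float64(280.9124100576413), np.float64(204.25273836998937))
```

View pics/m2.png

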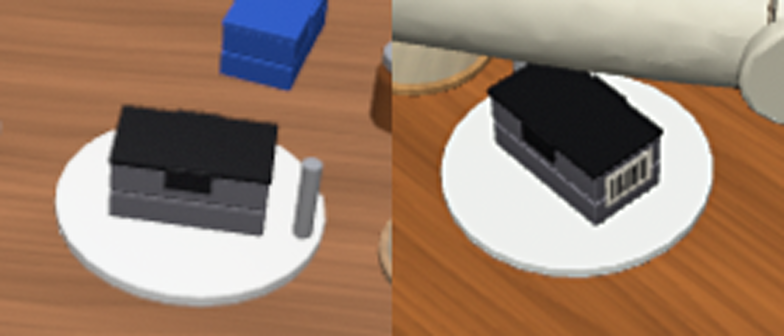

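View pics/wrist2.png

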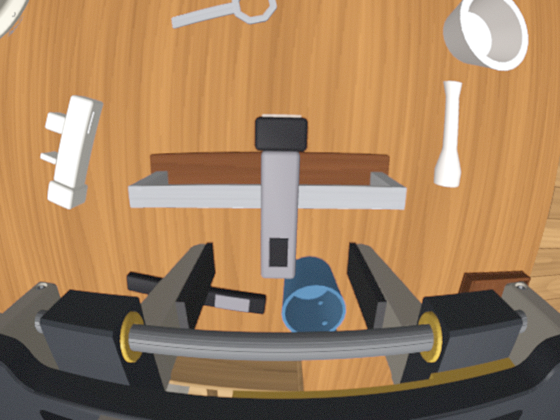

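The lid heading is about -93°, and the gripper lines up with the barrel. In the wrist view the barrel centre is at column 280 and the bar at row 197, both as predicted. Next I'll grip the scanner, lift it and locate the label.

Run:
```python
from h import *
import pickle
r=down(np.radians(3.2));g=[.5195,-.332]
bot.line_to([*g,.106],r,.2)
bot.set_gripper(.2,25)
print(bot.current_opening(),bot.current_ee_pos(),bot.current_contact_force())
bot.line_to([*g,.2],r,.15)
s,w,k=pickle.load(open('c2.pkl','rb'))
print('side label',onz(w,629/2.8+40,180/2.8+115,.075))
bot.goto([.58,-.16,.2],down(np.radians(-2.8)))
c=snap('wrist','wrist3');q=snap('side','side3');q2=snap('scene','scene3');pickle.dump((q2,q,c),open('c3.pkl','wb'))
print(bot.current_clock(),bot.current_ee_pos(),lid(q2,(290,205,385,290)),lid(q,(190,125,305,215)),bot.current_contact_force())
cv2.imwrite('pics/m3.png',cv2.resize(np.hstack([q2['pixels'][170:290,170:390],q['pixels'][125:245,200:420]]),None,fx=1.8,fy=1.8,interpolation=cv2.INTER_CUBIC))
cv2.imwrite('pics/m3b.png',cv2.resize(q['pixels'][150:220,230:330],None,fx=6,fy=6,interpolation=cv2.INTER_CUBIC))
```

```text
0.3713193597035672 [ 0.51928586 -0.33207991  0.10605562] [-0.96731477 -0.23264746  1.29337118]
side label [0.59108454 0.07122169 0.075     ]
17.0333 [ 0.5795584  -0.16167531  0.19968727] ([310, 219, 59, 30, 1294], [614.8, 161.9, 168.3, 131.1], 87.50894927978516) ([215, 133, 61, 45, 1493], [587.4, 157.8, 177.2, 118.2], 87.0303955078125) [-0.63919381 -0.91686219 -3.97487987]
```

View pics/m3.png

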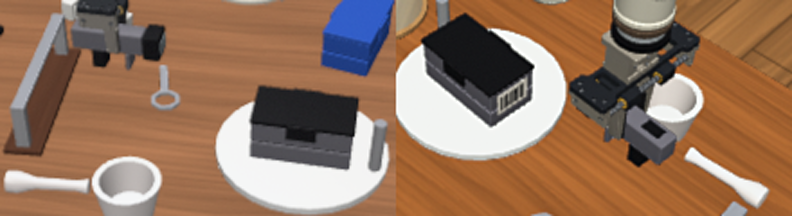

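View pics/m3b.png

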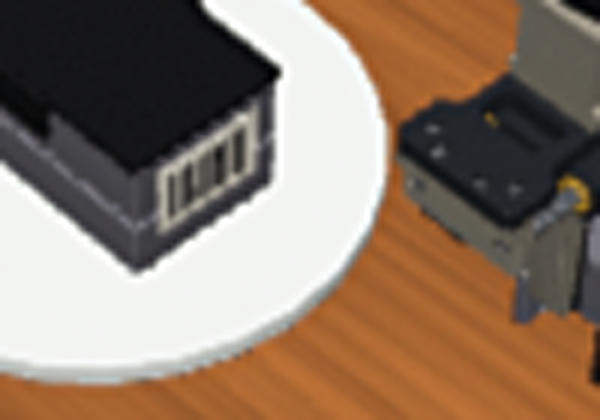

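View pics/wrist3.png

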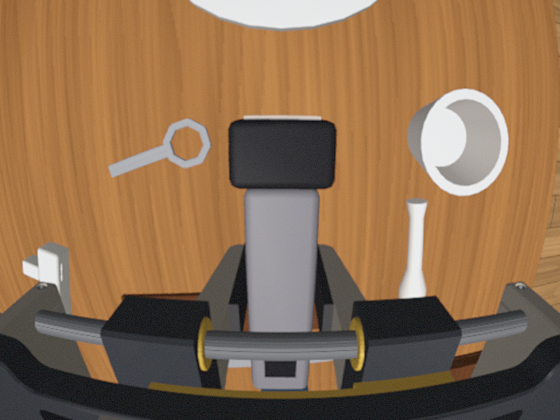

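Run:
```python
from h import *
import pickle
s,w,k=pickle.load(open('c2.pkl','rb'));q2,q,c=pickle.load(open('c3.pkl','rb'))
A=lambda P:np.degrees(np.arctan2(*(P[1]-P[0])[:2][::-1]))
f=lambda p,z:onz(q,p[0]/6+230,p[1]/6+150,z)
for n,z,a in(('labtop',.097,[(158,168),(258,108)]),('labbot',.053,[(160,232),(258,173)]),('boxbot',.03,[(137,272),(272,183)])):
    P=np.array([f(x,z) for x in a]);print(n,P.round(4).tolist(),A(P)-90)
print('labcen',f((208,170),.075))
P=np.array([onz(s,u/2.8+270,v/2.8+180,.115) for u,v in[(122,107),(110,163),(278,125),(270,182)]])
v=P[0]+P[1]-P[2]-P[3];print(P.round(4).tolist(),np.degrees(np.arctan2(v[1],v[0])))
print('head front',onz(c,282,121,.237,True),onz(c,282,117,.214,True),'head back',onz(c,282,187,.237,True),'barrel',onz(c,282,190,.234,True))
# where C2 wrist sees head front / barrel rear at z
print(onz(k,281,118,.143,True),onz(k,278,276,.14,True),'bar',onz(k,280,197,.1,True),'barends',onz(k,131,197,.1,True),onz(k,404,197,.1,True))
```

```text
labtop [[0.5634, 0.0776, 0.097], [0.6258, 0.0709, 0.097]] -96.07969248524263
labbot [[0.5624, 0.076, 0.053], [0.6245, 0.0689, 0.053]] -96.52775566417294
boxbot [[0.5499, 0.0801, 0.03], [0.6402, 0.0736, 0.03]] -94.14686959903689
labcen [0.59385965 0.07383381 0.075     ]
[[0.551, 0.0793, 0.115], [0.6494, 0.0772, 0.115], [0.5575, 0.2514, 0.115], [0.6548, 0.2448, 0.115]] -92.02696854966452
head front [ 0.58328544 -0.0829971   0.237     ] [ 0.58340154 -0.08177318  0.214     ] head back [ 0.58197414 -0.11048099  0.237     ] barrel [ 0.58188485 -0.11251653  0.234     ]
[ 0.51517697 -0.25539033  0.143     ] [ 0.52085297 -0.40520918  0.14      ] bar [ 0.51882072 -0.33606513  0.1       ] barends [ 0.35524926 -0.34457462  0.1       ] [ 0.65148322 -0.32789727  0.1       ]
```

```bash
cat > scan.py <<'E'
from h import *
th=np.radians(-94);L=np.array([.592,.0728]);u=np.array([np.cos(th),np.sin(th)])
T=L+.16*u;r=down(np.radians(-4))
E
python3 - <<'E'
from scan import *
bot.line_to([T[0],T[1]-.04,.12],r,.2);bot.line_to([T[0],T[1]-.03,.061],r,.15);bot.line_to([*T,.061],r,.06)
bot.hold(.3);a,b,c=snap('side','side4'),snap('scene','scene4'),snap('wrist','wrist4')
import pickle;pickle.dump((b,a,c),open('c4.pkl','wb'))
print(T,bot.current_ee_pos(),bot.current_tool_rot(),r,bot.current_clock(),bot.current_contact_force())
cv2.imwrite('pics/m4.png',cv2.resize(np.hstack([b['pixels'][190:290,220:360],a['pixels'][145:245,230:370]]),None,fx=2.8,fy=2.8,interpolation=cv2.INTER_CUBIC))
E
```

```text
[ 0.58083896 -0.08681025] [ 0.58083723 -0.08695049  0.06100304] [-3.13964407e+00  1.10057929e-01  2.12553877e-05] [ 3.13967888 -0.10964     0.        ] 19.2667 [-0.13178127  0.34937457 -3.65428257]
```

View pics/m4.png

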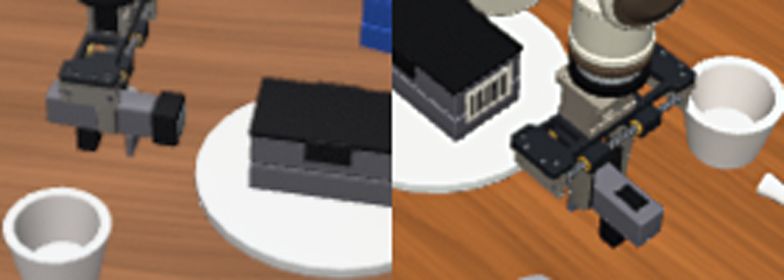

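View pics/wrist4.png

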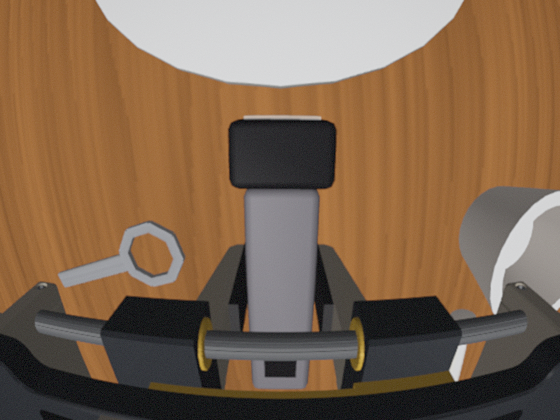

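The scanner is about where I intended. I estimate the label heading only to ±2°, so I'll take one closer overhead look with the wrist camera.

Run:
```python
from scan import *
import pickle
V=L+.125*u
bot.line_to([T[0],T[1]-.02,.15],r,.25);bot.line_to([*V,.28],r,.25);bot.hold(.2)
c=snap('wrist','wrist5');pickle.dump(c,open('c5.pkl','wb'))
cv2.imwrite('pics/w5.png',cv2.resize(c['pixels'][0:150,130:430],None,fx=2.6,fy=2.6,interpolation=cv2.INTER_CUBIC));print(bot.current_clock())
```

```text
20.75
```

View pics/w5.png

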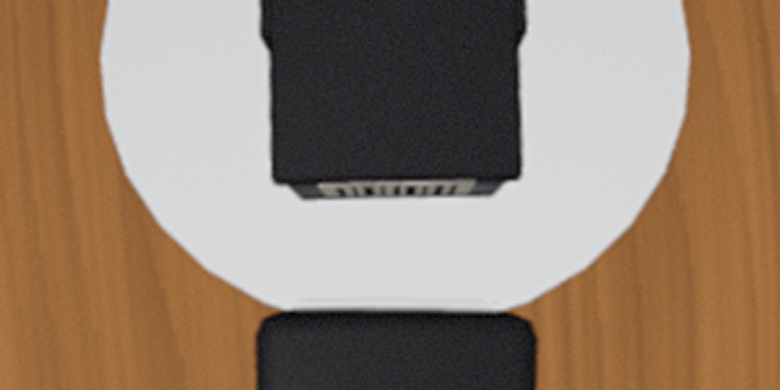

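Run:
```python
from h import *
import pickle
c=pickle.load(open('c5.pkl','rb'));f=lambda p,z:onz(c,p[0]/2.6+130-.3,p[1]/2.6-.3,z,True)
A=lambda p,q:np.degrees(np.arctan2(q[1]-p[1],q[0]-p[0]))
a,b=f((272,184),.115),f((522,179),.115);print(a,b,(a+b)/2,A(a,b)-90,np.linalg.norm(a-b))
print(A(f((272,50),.115),a),A(f((519,55),.115),b))
print('label',(f((318,190),.097)+f((474,182),.097))/2,A(f((318,190),.097),f((474,182),.097))-90, f((303,199),.03),f((495,193),.03))
```

```text
[0.54308632 0.07574165 0.115     ] [0.64005274 0.07101315 0.115     ] [0.59156953 0.0733774  0.115     ] -92.79177620341878 0.09708164042192566
-93.72606125307946 -93.04907695499382
label [0.59116041 0.07324443 0.097     ] -90.95491137349497 [0.54620612 0.07850544 0.03      ] [0.63951774 0.07509518 0.03      ]
```

```bash
sed -i 's/-94)/-93.2)/; s/\[.592,.0728\]/[.5915,.0735]/; s/radians(-4)/radians(-3.2)/' scan.py
python3 - <<'E'
from scan import *
import pickle
bot.line_to([T[0],T[1]-.03,.13],r,.2);bot.line_to([T[0],T[1]-.02,.061],r,.15);bot.line_to([*T,.061],r,.05)
bot.hold(3.5);print(T,bot.current_ee_pos(),bot.current_clock())
bot.line_to([T[0],T[1]-.04,.061],r,.1);bot.line_to([T[0],T[1]-.05,.2],r,.2)
bot.goto([.5195,-.3335,.2],down(np.radians(3.2)));bot.hold(.2)
c=snap('wrist','wrist6');s=snap('scene','scene6');w=snap('side','side6');pickle.dump((s,w,c),open('c6.pkl','wb'))
print(bot.current_clock(),bot.current_ee_pos())
cv2.imwrite('pics/m6.png',cv2.resize(np.hstack([s['pixels'][155:265,150:270],w['pixels'][225:335,300:420]]),None,fx=3.2,fy=3.2,interpolation=cv2.INTER_CUBIC))
E
```

```text
[ 0.58256856 -0.08625052] [ 0.5825711  -0.08627025  0.06099907] 26.3833
28.975 [ 0.51995632 -0.33264914  0.20005199]
```

View pics/m6.png

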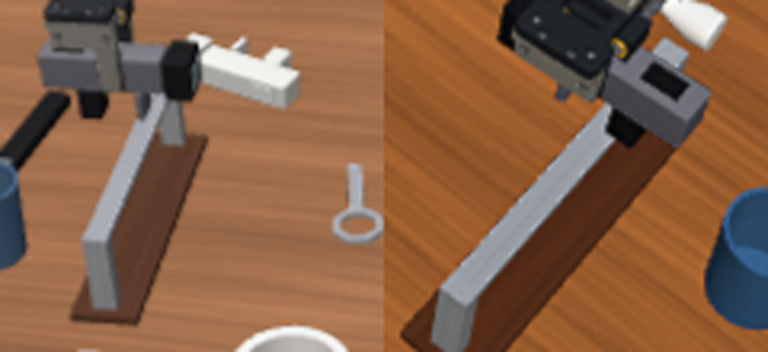

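View pics/wrist6.png

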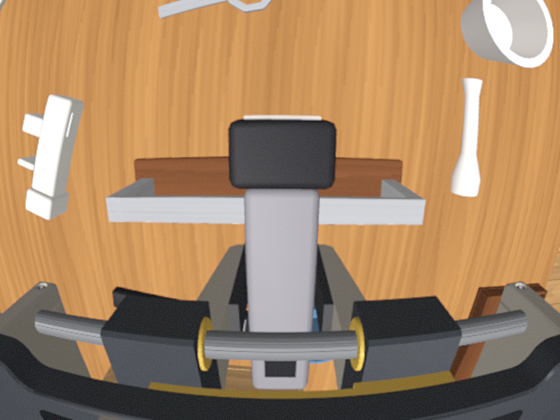

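Run:
```python
from h import *
import pickle
s,w,c=pickle.load(open('c6.pkl','rb'))
print([onz(c,u,v,.1,True).round(4).tolist() for u,v in((280,210),(108,210),(424,210),(280,198),(280,222))],'nose',onz(c,282,117,.214,True))
y=-.3335;r=down(np.radians(3.2))
bot.line_to([.5195,y,.120],r,.15);bot.line_to([.5195,y,.1065],r,.04)
bot.hold(.2);print(bot.current_ee_pos(),bot.current_contact_force(),bot.current_clock())
s,w=snap('scene'),snap('side')
cv2.imwrite('pics/m7.png',cv2.resize(np.hstack([s['pixels'][155:265,150:270],w['pixels'][225:335,300:420]]),None,fx=3.2,fy=3.2,interpolation=cv2.INTER_CUBIC))
```

```text
[[0.5191, -0.3349, 0.1], [0.3535, -0.3448, 0.1], [0.6532, -0.3273, 0.1], [0.5185, -0.3241, 0.1], [0.5198, -0.346, 0.1]] nose [ 0.51560712 -0.253119    0.214     ]
[ 0.51946302 -0.33347273  0.10646281] [ 0.24361864 -0.34007539 -2.45421055] 30.3417
```

View pics/m7.png

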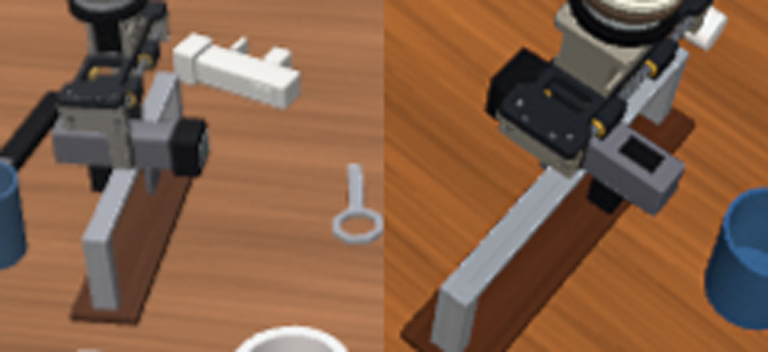

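The scanner is astride the bar with a leg on each side and no side force. It is just about seated, so I'll release gently, retreat and check.

Run:
```python
from h import *
import pickle
r=down(np.radians(3.2))
bot.line_to([.5195,-.3335,.1055],r,.02);print(bot.current_contact_force())
bot.set_gripper(.6);bot.hold(.2)
bot.line_to([.5195,-.3335,.25],r,.15);bot.goto([.36,-.05,.3],r)
s,w,k=snap('scene','scene8'),snap('side','side8'),snap('wrist','wrist8');print(bot.current_clock())
cv2.imwrite('pics/m8.png',cv2.resize(np.hstack([s['pixels'][155:265,150:270],w['pixels'][225:335,300:420]]),None,fx=3.2,fy=3.2,interpolation=cv2.INTER_CUBIC))
print(lid(s,(290,205,385,290)),lid(w,(190,125,305,215)))
```

```text
[-0.60841173  0.11371522  0.95159586]
33.9083
([310, 219, 59, 30, 1298], [614.9, 161.9, 168.3, 131.2], 87.50894165039062) ([210, 126, 66, 52, 1114], [631.0, 175.8, 231.3, 151.9], 81.24085235595703)
```

View pics/m8.png

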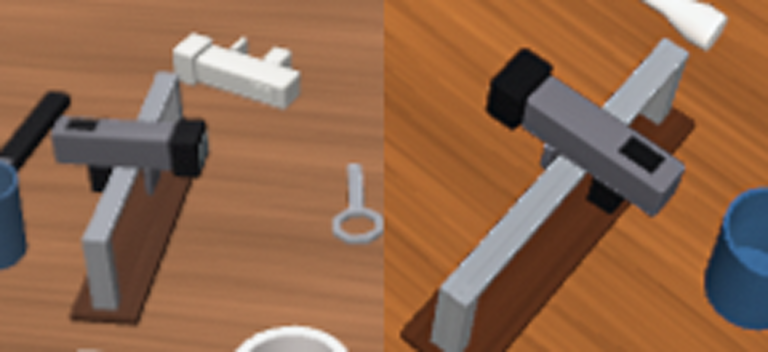

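View pics/scene8.png

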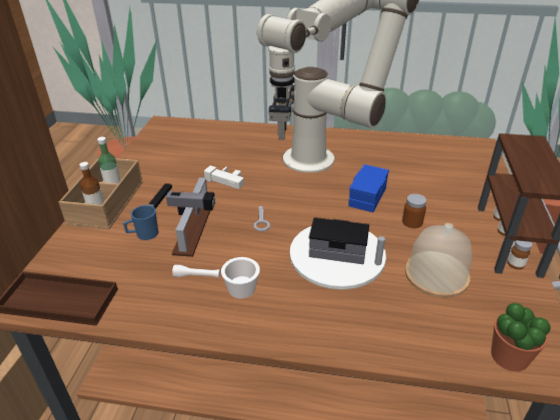

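The scanner hangs level on the bar at about (190,200) in the scene view. The box is still turned as I left it, and the other things look unmoved.

```bash
python3 -c "
from workcell import bot
bot.job_done();print(bot.current_clock())"
```

```text
the job is handed in; nothing more can be done
the job is handed in; nothing more can be done
```

The job is done and handed in, with the last clock reading 33.9 s against the 72 s limit; no verdict was reported.

- **Turning the box:** I pushed the peg clockwise with the closed fingers through about 105°. The label end finished at a heading of about -93°. "Squarely across" could mean square to the bar (about -87°) or straight at the middle of the stand (about -101°). I deliberately settled between the two, so it is about 6° to 8° off either reading.
- **Scanning:** I held the window about 80 mm from the label centre, square to the measured heading, for 3.5 s. The arm stayed within 0.1 mm of its target pose at the end of the hold. An earlier pause of about 0.5 s at a slightly different heading does not count as the scan. After it I raised the scanner for a closer overhead look, corrected the pose and then did the full hold.
- **Hanging it back:** The last pictures show the scanner level astride the bar and released, the gripper clear, and the box as turned. By eye, the other things look unmoved.

Some checks disagreed. Hand-picked label and box edges gave headings from -91° to -96.5°, so I relied on the closer overhead view and the lid fits. In the last side picture the automatic lid fit gave 81° with an oversized outline, against 87.5° in the scene picture. I put that down to the arm overlapping the box in that view, but did not check it. The scene fit had not changed since before the scan.

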